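Open the touch-latch ring box

TASK

Open the ring box with the blue lid using only your fingertips, without gripping anything: gently press the yellow dot on the blue lid until its touch catch lets go, then take the finger away so that the spring raises the lid ajar by itself. Then push the lid's front edge up and back until the lid leans right back on its stop and stays open. Leave the box with the white lid closed and do not move the loose things on the desk.

Things in the scene. Friction and masses are not known exactly. Their poses are not given: they have to be found in the camera images.
- blue_box: Grey case, 120 mm deep (x), 100 mm wide (y), rim 47 mm high, fixed to the desk, hinged lid on top: the BLUE lid: this is the box to open. Origin: centre of its underside; x to the back (hinge side), y along the hinge, z up. The lid's free edge is its front, 62 mm to -x. The two boxes may swap places, left or right of the black instrument.
- blue_box_lid (a joint): Angle, rad: 0.01 closed and latched, negative pressed in (stop -0.075). The catch lets go at about -0.04 (4 mm down at the dot, 3 to 5 N); withdraw the finger and a spring raises the lid to about 0.93, where it rests. Above that it turns lightly; let go before upright (1.57) it sinks back to 0.93, past upright it sinks slowly back to its stop at 1.9.
- blue_box_lid_press (a point): Yellow dot (13 mm, black border) on the top face of the blue lid, 100 mm in front of the hinge axis: the place to press. With the lid closed it lies 67 mm above the desk. Moves with the lid.
- blue_box_lid_edge (a point): Middle of the free front edge of the blue lid, half-way up the 8 mm thick panel with rounded nose, 117 mm from the hinge axis. 100 mm wide edge. With the lid closed 62 mm above the desk, ajar about 154 mm, upright 175 mm. No handle; the catch's prongs hang 26 mm below the lid, 34 mm left of its middle. Moves with the lid.
- blue_box_hinge (a point): Middle of the hinge axis of the blue lid, 58 mm above the desk, 55 mm behind the box's centre. The axis runs along the box's y; the underside of the closed lid lies level with it.
- white_box: Grey case, 120 mm deep (x), 100 mm wide (y), rim 47 mm high, fixed to the desk, hinged lid on top: the WHITE lid, otherwise the same box with the same touch catch; it is to stay closed. Origin: centre of its underside; x to the back (hinge side), y along the hinge, z up. The lid's free edge is its front, 62 mm to -x. The two boxes may swap places, left or right of the black instrument.
- white_box_lid (a joint): Angle of the white lid, rad: about 0.01 = closed and latched, negative = pressed in, positive = open. Between the boxes stands the fixed black and grey instrument (x 0.48 to 0.84, y -0.21 to -0.01, up to 0.31 m high): go round its front or over it.
- v_block_mid (a point): Centre of a loose steel V block, 45 x 40 x 32 mm high, standing on the desk. A bystander.
- sample_ring_mid (a point): Centre of a loose turned steel ring, 44 mm across, 14 mm high, lying on the desk. A bystander.
- tape_roll_mid (a point): Centre of a loose roll of masking tape, 96 mm across, 25 mm high, lying flat on the desk. A bystander.

How it is judged (in metres and radians):
On the way, in this order (a step that is already met when the one before it is completed fails the run):
1. the blue lid is pressed in at its front by the fingers until the catch lets go (value of joint blue_box_lid below -0.03 rad and contact force between the fingers and blue_box_lid above 0.5 N), for 0.02 s.
2. the blue lid stands ajar on its spring, touched by nothing (value of joint blue_box_lid between 0.7 and 1.15 rad and contact force between each of the arm, the fingers and blue_box_lid below 0.1 N), for 0.3 s.
At the end, for the whole second after the job is handed in: The blue lid leans back, opened beyond 1.7 rad (97 deg), and has come to rest; the white lid is closed (between -0.02 and 0.04 rad); the V block, the ring and the tape roll lie within 20 mm of where they were (value of joint blue_box_lid above 1.7 rad and velocity of joint blue_box_lid below 0.15 rad/s and value of joint white_box_lid between -0.02 and 0.04 rad and distance of each of v_block_mid, sample_ring_mid, tape_roll_mid from where it was at the start of the episode below 0.02 m); the robot touches nothing.
It fails at once if the blue lid is struck or gripped hard (more than 40 N from the fingers) (contact force between the fingers and blue_box_lid above 40 N).
It fails at once if the blue lid is gripped: fingers press on its top face and its underside at once (more than 2 N each) (contact force between the fingers and blue_box_lid_c0 above 2 N and contact force between the fingers and blue_box_lid_c5 above 2 N).
It fails at once if the white lid is pressed in or opened (not (value of joint white_box_lid between -0.02 and 0.04 rad)).
It fails at once if the V block, the sample ring or the tape roll is pushed or lifted away (more than 20 mm) (distance of any of v_block_mid, sample_ring_mid, tape_roll_mid from where it was at the start of the episode above 0.02 m).
It also fails if it takes over 56 s, if anything falls off the work surface, if the arm or the gripper's body presses on something with over 40 N, if the wrist force passes 120 N, or if a joint passes its speed limit or range.

ROBOT

A 7-joint arm with a two-finger parallel gripper is mounted at the origin on a cart in front of the work surface, level with it; the furniture and walls round the work are solid. World frame = base frame: x ahead of the robot, y to its left, z up, the work surface at z = 0. Lengths are in mm, angles in rad, forces in N, time in s.
With the tool pointing down it reaches from about 400 to 900 mm from the base axis. Payload 5.6 kg.
Tool frame: the origin (TCP) lies midway between the tips of the shut fingers; the grasp point (between the pads) lies 19 mm behind it; x points along the fingers, y is the direction in which the jaws open and shut, and the axes are right-handed (so a half turn about x gives the same grasp; the last joint's range is limited). The gripper opens to 92 mm and grips with 3 to 60 N. Pads are 20 mm wide; open, the fingers measure 128 mm over their backs; the gripper's body (75 mm by 189 mm) begins 69 mm behind the grasp point.
Start: joints at [1.079, 0.468, -0.012, 1.603, 0.006, 1.071, -0.056], TCP at [281.986, -585.657, 185.292] pointing down, gripper open.
Joint ranges: [-2.53, 2.53], [-0.31, 2.02], [-1.57, 1.55], [0.28, 2.44], [-1.29, 4.43], [0.15, 1.84], [-2.92, 2.92]. Speed limits (rad/s): [2.57, 2.57, 3.14, 3.14, 3.14, 3.14, 3.14].

INTERFACE

Orientations are given as a rotation vector (axis times angle).
In Python, from cell import robot, grip, kin, viewer gives the robot as it stands. Calls block until the motion is done:
- robot.movep(position, orientation): joint-space move of the TCP to a pose.
- robot.servo_line(position, feed=150, rotation=None): straight line of the TCP; rotation=None keeps the orientation; feed is the mean speed in mm/s.
- robot.goto_joints(angles): joint-space move.
- grip(opening, newtons=None): opening from 0.0 (shut) to 1.0 (fully open); newtons is the grip in N (None keeps the last); returns when the fingers have stopped.
- robot.hold(seconds).
- kin.ik(position, orientation): joint angles nearest the present ones, or None.
- robot.observe(): the state.
- viewer.read_camera(name): name is "side" or "top"; returns the picture (480x640x3 uint8, red, green, blue); there is no depth.
- viewer.camera_info(name): a dict with "camera_matrix" (3x3 intrinsics, pixels), "R" (3x3) and "t" (3): a world point X has camera coordinates R X + t. Camera axes: x right, y down, z forward; pixel columns grow to the right and rows downward; lengths in mm; the calibration is good to about 2 mm. A picture is of the moment at which its call begins. camera_info takes no time and is no camera call.
A pose or a line that the arm cannot do raises robot.IKError and nothing moves.
- robot.job_done(): hands the job in, once; it reports no verdict.
Trained networks look in the newest picture that a camera, given by its name, has taken for a name from the list of things; names that differ only in an ending like _2 or _b are one class to them, and where a whole thing is asked for, a point or a joint stands for the part that bears it (a point fixed in the world has none). Each returns a list of dicts, best first, with "confidence" (0 to 1); they miss things now and then, are a little off and sometimes report something else, mostly with a low value. They report only what shows in the picture. A call takes as long as a camera call.
- viewer.silhouettes(name, camera): "mask" (480x640 bool, what is visible of it).
- viewer.pinpoint(name, camera): "at" ([x, y, z] in mm, in the coordinates of the camera as it stood for that picture, good to about 4 mm: a listed point, or the origin of a listed thing).
The state is a dict: "t": time; "joints": joint angles; "joint_velocities": joint speeds; "joint_torque": joint torques, N m; "tcp_pos": TCP position; "tcp_rot": TCP orientation; "contact_force": force on the tool from outside, world axes, zero at the start; "wrist_torque": the same for the moment, N m; "grip_width": opening from 0.0 (shut) to 1.0 (fully open).
Only numpy, scipy, OpenCV 4.12 (cv2) and the standard library are available. Lean on these libraries where they do the work, as an engineer would, in place of code of your own. Each camera call takes 0.05 s, during which the arm holds its last target.

## Working session

There is one attempt and no reset: what is moved stays moved. The work goes in short steps, each a Python script; the robot and the scene stay as the last script left them, time stands still between calls to the robot, and variables do not carry over. Pictures are saved under pics/ and viewed, and the job is handed in when it is done.

```bash
ls; mkdir -p pics
cat > h.py <<'E'
import numpy as np, cv2
from cell import robot, grip, kin, viewer
def w(cam,p):
    c=viewer.camera_info(cam); return np.array(c["R"]).T@(np.array(p)-np.array(c["t"]).ravel())
def pix(cam,X):
    c=viewer.camera_info(cam); p=np.array(c["R"])@np.array(X,float)+np.array(c["t"]).ravel(); p=np.array(c["camera_matrix"])@p; return p[:2]/p[2]
def shot(cam,f):
    im=viewer.read_camera(cam); cv2.imwrite("pics/"+f,im[:,:,::-1]); return im
E
python3 - <<'E'
from h import *
np.set_printoptions(precision=3,suppress=True)
o=robot.observe();print(o)
for c in("top","side"):
    shot(c,c+"0.png")
    i=viewer.camera_info(c);print(c,-np.array(i["R"]).T@np.array(i["t"]).ravel(), np.array(i["R"])[2])
    for n in["blue_box","blue_box_lid_press","blue_box_lid_edge","blue_box_hinge","white_box","v_block_mid","sample_ring_mid","tape_roll_mid"]:
        for d in viewer.pinpoint(n,c)[:2]: print(c,n,d["confidence"],w(c,d["at"]),pix(c,w(c,d["at"])))
E
```

```text
pics
{'t': 0.0, 'joints': array([ 1.079,  0.468, -0.012,  1.604,  0.006,  1.071, -0.056]), 'joint_velocities': array([-0.001, -0.001,  0.   , -0.001,  0.   , -0.001, -0.   ]), 'joint_torque': array([ -0.001, -52.058,  -0.012, -24.375,  -0.056,   0.017,   0.   ]), 'tcp_pos': array([ 281.712, -585.085,  184.336]), 'tcp_rot': array([ 1.973,  0.452, -1.974]), 'contact_force': array([-0.585,  0.498,  0.092]), 'wrist_torque': array([-0.007, -0.008, -0.008]), 'grip_width': 0.9971390022991111}
top [ 340.195 -116.321 1203.935] [ 0.146 -0.007 -0.989]
top blue_box 0.73 [515.711 131.567   1.415] [212.314 243.922]
top blue_box 0.37 [574.573 122.155  61.42 ] [211.561 214.779]
top blue_box_lid_press 0.64 [473.174 141.351  62.995] [202.096 258.714]
top blue_box_lid_edge 0.6 [400.71  -45.869   5.38 ] [286.467 291.088]
top blue_box_lid_edge 0.59 [454.586 148.498  64.85 ] [198.562 266.857]
top blue_box_hinge 0.7 [572.033 117.07   58.354] [214.027 216.103]
top white_box 0.59 [ 505.862 -355.157    0.96 ] [415.323 245.626]
top v_block_mid 0.88 [ 385.778 -221.739   15.708] [361.565 296.345]
top v_block_mid
[... 166 characters left out ...]
24] [199.927 266.682]
top tape_roll_mid 0.55 [ 415.734 -133.022   13.705] [323.393 284.024]
side [209.862 748.079 583.79 ] [ 0.285 -0.823 -0.491]
side blue_box 0.56 [516.82  133.5    -3.702] [273.195 342.15 ]
side blue_box_lid_press 0.8 [472.863 139.422  66.608] [294.75  317.022]
side blue_box_lid_edge 0.82 [457.65  148.559  65.471] [301.404 322.988]
side blue_box_hinge 0.68 [571.735 118.572  58.531] [246.05  301.273]
side white_box 0.89 [ 514.487 -357.201   -1.263] [355.95  218.976]
side sample_ring_mid 0.57 [398.462 -40.619   7.214] [367.144 295.179]
side tape_roll_mid 0.68 [ 409.955 -130.235   12.855] [373.485 267.967]
side tape_roll_mid 0.48 [ 506.677 -356.118   -1.909] [358.821 219.893]
```

View pics/top0.png

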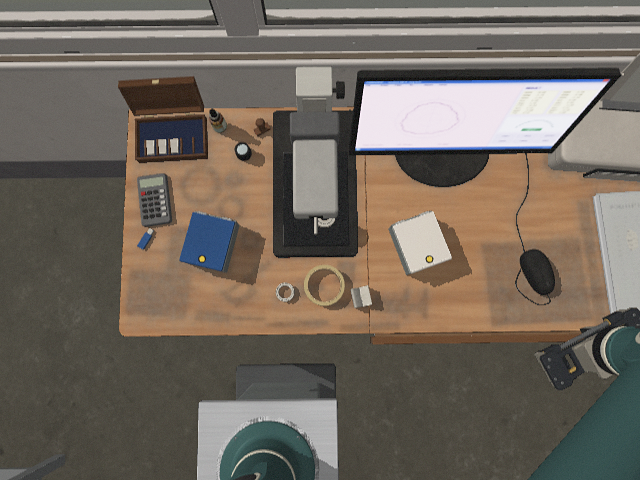

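View pics/side0.png

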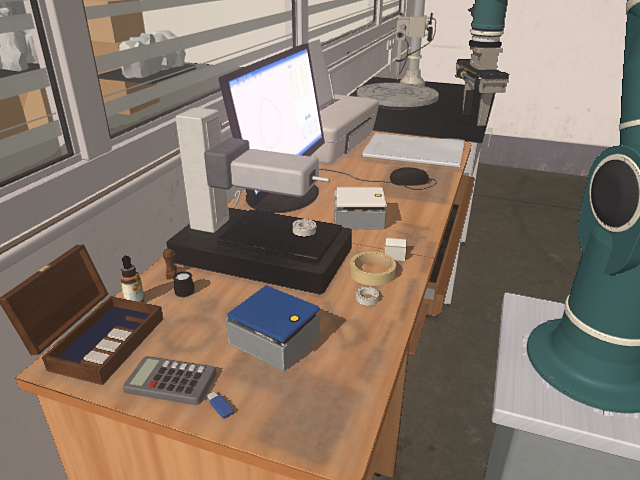

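Top view: blue box on the left, with the yellow dot at (202,259). The white box is right of the instrument, and the ring, tape and V block lie in front of it at about (285,291), (324,285) and (361,297). Side view: the dot is at (294,319). I'll refine the dot and the yaw, then plan the approach.

Run:
```python
from h import *
np.set_printoptions(precision=3,suppress=True)
from scipy.spatial.transform import Rotation as Ro
P=[];uv=[]
for c,u0 in(("top",(202,259)),("side",(294,318))):
    im=cv2.imread(f"pics/{c}0.png"); hsv=cv2.cvtColor(im,cv2.COLOR_BGR2HSV)
    m=cv2.inRange(hsv,(20,150,150),(35,255,255)); yy,xx=np.nonzero(m); k=np.hypot(xx-u0[0],yy-u0[1])<12
    q=np.array([xx[k].mean(),yy[k].mean()]); print(c,q,k.sum())
    i=viewer.camera_info(c); P.append(np.array(i["camera_matrix"])@np.c_[i["R"],np.ravel(i["t"])]); uv.append(q)
X=cv2.triangulatePoints(P[0],P[1],uv[0][:,None],uv[1][:,None]);print("dot",X[:3,0]/X[3,0])
for c in("top","side"):
    viewer.read_camera(c)
    im=cv2.imread(f"pics/{c}0.png")
    d=viewer.silhouettes("blue_box_lid",c)[0]; m=d["mask"].astype(np.uint8)
    i=viewer.camera_info(c)
    hsv=cv2.cvtColor(im,cv2.COLOR_BGR2HSV); 
    print(d["confidence"],m.sum(),cv2.boundingRect(m))
    # corners on z=67 via min area rect
    cs=max(cv2.findContours(m,0,cv2.CHAIN_APPROX_NONE)[0],key=cv2.contourArea)[:,0]
    K=np.array(i["camera_matrix"]);R=np.array(i["R"]);C=-R.T@np.ravel(i["t"])
    r=(R.T@np.linalg.inv(K)@np.c_[cs,np.ones(len(cs))].T).T
    g=C+r*((66-C[2])/r[:,2:]); print(c,cv2.minAreaRect(g[:,:2].astype(np.float32)))
psi=-0.26
for s in(1,-1):
    x=np.array([0,0,-1.]);y=s*np.array([-np.sin(psi),np.cos(psi),0]);rv=Ro.from_matrix(np.c_[x,y,np.cross(x,y)]).as_rotvec()
    for p in([473,140,150],[473,140,66],[390,160,130],[572,115,130],[415,-110,320]): print(s,p,kin.ik(p,rv))
print(Ro.from_rotvec(robot.observe()["tcp_rot"]).as_matrix())
```

```text
top [201.556 258.593] 27
side [293.933 317.933] 30
dot [473.175 141.835  66.423]
0.96 2262 (179, 212, 56, 59)
top ((514.1726684570312, 130.70291137695312), (101.50578308105469, 118.01013946533203), 75.31389617919922)
0.69 3080 (228, 286, 92, 59)
side ((510.4200439453125, 139.99456787109375), (115.05590057373047, 123.4506607055664), 75.54967498779297)
1 [473, 140, 150] [ 0.499  0.472 -1.058  1.965  0.494  0.991  0.516]
1 [473, 140, 66] [ 0.372  0.571 -0.909  2.031  0.613  0.835  0.418]
1 [390, 160, 130] [ 0.536  0.405 -1.168  2.135  0.481  0.9    0.397]
1 [572, 115, 130] [ 0.33   0.558 -0.783  1.781  0.461  0.996  0.675]
1 [415, -110, 320] [ 0.866 -0.006 -0.667  1.893 -0.004  1.253  1.511]
-1 [473, 140, 150] [ 0.185  0.324 -0.635  1.98   0.241  0.911 -2.405]
-1 [473, 140, 66] [ 0.045  0.431 -0.481  2.05   0.295  0.727 -2.452]
-1 [390, 160, 130] [ 0.294  0.272 -0.85   2.144  0.276  0.834 -2.556]
-1 [572, 115, 130] [ 0.068  0.461 -0.418  1.798  0.227  0.93  -2.278]
-1 [415, -110, 320] [ 0.464 -0.026 -0.275  1.912 -0.007  1.254 -1.639]
[[-0.     0.434 -0.901]
 [-0.    -0.901 -0.434]
 [-1.    -0.     0.   ]]
```

```bash
cat >> h.py <<'E'
from scipy.spatial.transform import Rotation as Ro
np.set_printoptions(precision=3,suppress=True)
psi=-0.258
bx=np.array([np.cos(psi),np.sin(psi),0]);by=np.array([-np.sin(psi),np.cos(psi),0]);bz=np.array([0,0,1.])
_x=np.array([0,0,-1.]);RV=Ro.from_matrix(np.c_[_x,by,np.cross(_x,by)]).as_rotvec()
DOT=np.array([473.2,141.6,0]); H=DOT+100*bx
def B(x,y,z): return H+x*bx+y*by+z*bz   # rel. hinge in plan, z abs
def st(tag=""):
    o=robot.observe(); print(tag,round(o["t"],2),o["tcp_pos"],o["contact_force"],o["grip_width"]); return o
E
python3 - <<'E'
from h import *
grip(0.0)
st()
robot.servo_line([185,-385,330],feed=250)
j=np.array(robot.observe()["joints"]);print(j)
j[0]=-0.29;j[2]=0
robot.goto_joints(list(j));st("swung")
print(kin.ik(B(-100,0,130),RV),kin.ik(B(-100,0,62),RV),kin.ik(B(0,-10,130),RV),kin.ik(B(-170,-10,130),RV))
shot("top","t1.png");shot("side","s1.png")
E
```

```text
2.45 [ 281.989 -585.655  185.293] [-0.04   0.258  0.433] -0.0002963772804816846
[ 1.086 -0.047 -0.04   1.913 -0.002  1.276 -0.075]
swung 5.58 [419.074  89.757 329.296] [-0.455 -0.196 -0.254] 0.0042149446203369485
[-0.335  0.279 -0.028  2.028  0.01   0.835  0.944] [-0.333  0.386 -0.03   2.074  0.018  0.681  0.938] [-0.251  0.408  0.01   1.836 -0.005  0.897  1.074] [-0.382  0.177 -0.057  2.166  0.014  0.8    0.865]
```

Run:
```python
from h import *
robot.movep(list(B(-100,0,100)),list(RV));st("above")
shot("top","t2.png");shot("side","s2.png")
```

```text
above 6.64 [474.027 141.391 100.728] [-0.375  0.061  0.615] 0.002710351679563821
```

View pics/s2.png

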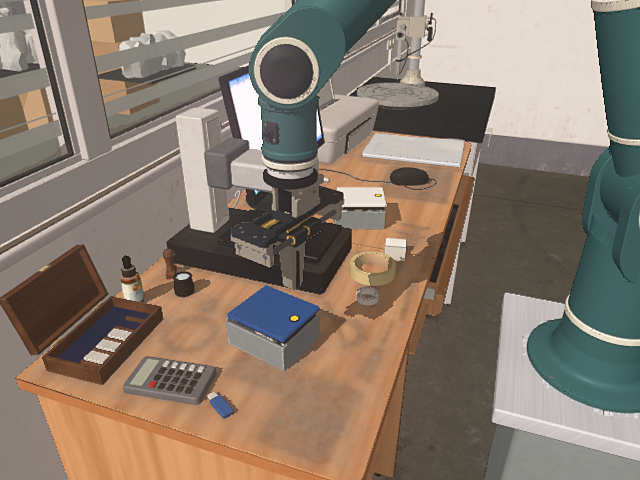

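The shut fingertips are at about (291,288), straight above the dot at (294,318). I'll press down in small steps and watch the force.

Run:
```python
from h import *
print(pix("side",B(-100,0,100)))
robot.servo_line(list(B(-100,0,72)),feed=60); o=st("near"); f0=o["contact_force"][2]
for z in np.arange(70,58.4,-1):
    robot.servo_line(list(B(-100,0,z)),feed=25); o=st(f"z{z:.0f}"); f=o["contact_force"][2]-f0
    if o["tcp_pos"][2]<61.9 or f>12: break
robot.hold(0.1);st()
```

```text
[293.602 300.945]
near 7.36 [473.06  141.559  71.683] [-0.421 -0.631  0.474] 0.003380486328812666
z70 7.61 [473.317 141.627  70.11 ] [ 0.077 -0.481  0.634] 0.006227102692570467
z69 7.86 [473.244 141.574  69.046] [-0.376  0.36  -0.012] 0.005470694611240971
z68 8.11 [473.148 141.592  67.958] [ 0.975 -0.618 -0.324] 0.0021461570501233197
z67 8.36 [473.114 141.57   66.911] [ 0.119 -0.191 -0.307] 0.002195731766924749
z66 8.61 [473.147 141.59   65.929] [-0.004 -0.597 -0.014] 0.004349744230693005
z65 8.86 [473.165 141.558  64.941] [-0.772  0.257 -0.331] 0.0051312830844754
z64 9.11 [473.163 141.583  63.938] [-1.534  0.344  0.109] 0.003684988177037409
z63 9.36 [473.162 141.556  62.937] [0.415 0.919 0.389] 0.003613427050521509
z62 9.61 [473.152 141.593  61.942] [0.751 0.592 0.35 ] 0.006828855385517051
z61 9.86 [473.121 141.575  60.91 ] [0.417 0.143 0.027] 0.0062462860926551945
 9.96 [473.217 141.62   60.989] [0.186 0.469 0.649] 0.008048184932175892
```

No contact force yet, even though the picture put the tip higher than predicted (row 288 instead of 301). I'll look again.

Run:
```python
from h import *
a=shot("side","s3.png");b=shot("top","t3.png")
A=cv2.resize(a[230:380,200:400],None,fx=4,fy=4,interpolation=2)
Bm=cv2.resize(b[180:300,150:290],None,fx=4,fy=4,interpolation=2)
cv2.imwrite("pics/s3c.png",A[:,:,::-1]);cv2.imwrite("pics/t3c.png",Bm[:,:,::-1])
print(pix("side",B(-100,0,61)),pix("top",B(-100,0,61)))
```

```text
[294.112 320.526] [202.183 258.803]
```

View pics/s3c.png

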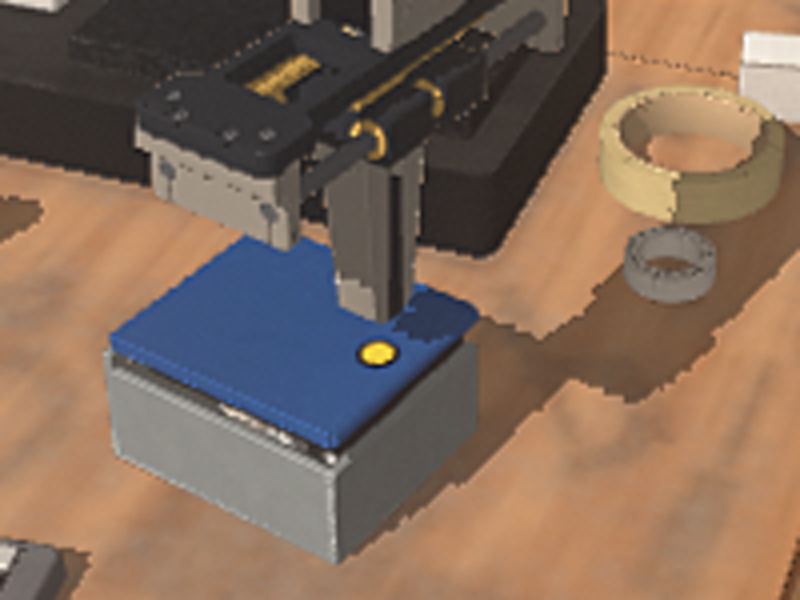

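View pics/t3c.png

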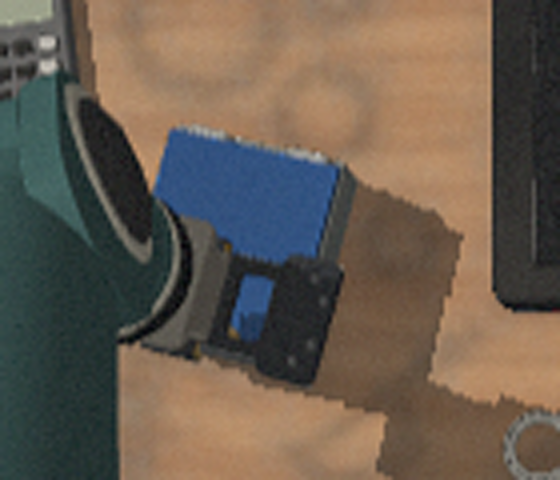

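Run:
```python
from h import *
for z in (61,67,80,149,200): print(z,pix("top",B(-100,0,z)),pix("side",B(-100,0,z)))
for y in(-30,-20,-10,10,18): print("y",y,pix("side",B(-100,y,67)),"x",pix("side",B(-100+y,0,67)))
for y in(-94,94):
  for z in(150,): print("body",y,pix("top",B(-100,y,z)),pix("side",B(-100,y,z)))
print("start tcp",pix("top",[282,-585.7,185]),pix("side",[282,-585.7,185]))
print(robot.observe()["joints"])
A=cv2.imread("pics/s3.png")[150:330,200:400];cv2.imwrite("pics/s3d.png",cv2.resize(A,None,fx=4,fy=4,interpolation=2)[:600])
A=cv2.imread("pics/t0.png") if 0 else cv2.imread("pics/top0.png")[290:420,500:640];cv2.imwrite("pics/t0d.png",cv2.resize(A,None,fx=4,fy=4,interpolation=2))
A=cv2.imread("pics/side0.png")[0:150,400:560];cv2.imwrite("pics/s0d.png",cv2.resize(A,None,fx=4,fy=4,interpolation=2))
```

```text
61 [202.183 258.803] [294.112 320.526]
67 [201.589 258.503] [294.035 317.573]
80 [200.278 257.841] [293.866 311.1  ]
149 [192.792 254.057] [292.927 274.994]
200 [186.609 250.933] [292.18  246.246]
y -30 [305.049 308.303] x [309.123 324.336]
y -20 [301.441 311.34 ] x [304.034 322.055]
y -10 [297.77  314.429] x [299.005 319.801]
y 10 [290.234 320.771] x [289.123 315.371]
y 18 [287.145 323.371] x [285.234 313.627]
body -94 [236.021 264.887] [327.289 249.021]
body 94 [149.562 243.169] [252.037 304.682]
start tcp [554.047 343.321] [471.332 130.556]
[-0.335  0.388 -0.028  2.075  0.017  0.679  0.939]
```

View pics/s3d.png

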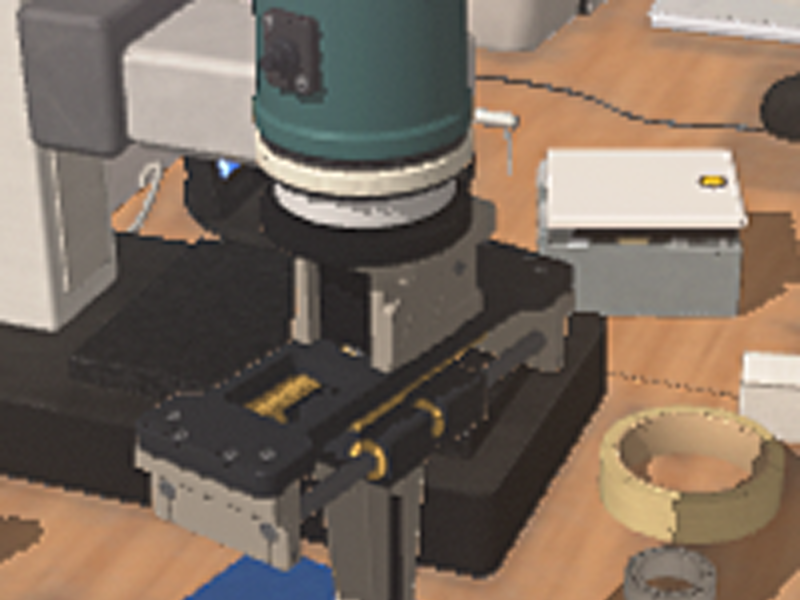

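View pics/s0d.png

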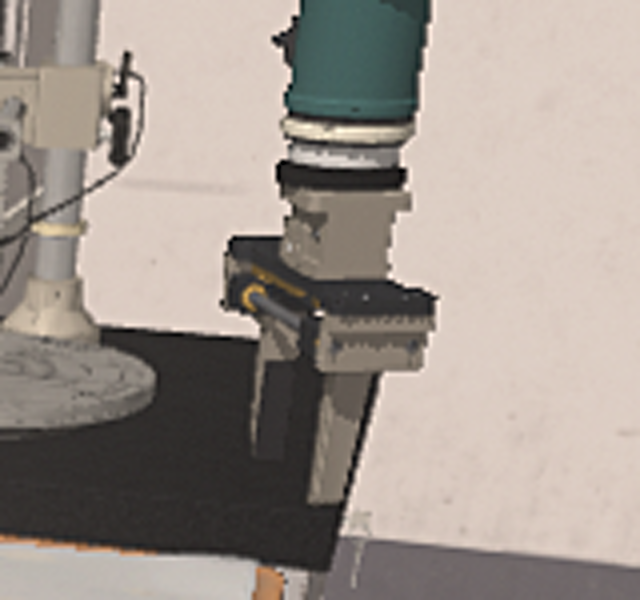

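In both pictures the tips sit higher than the reported TCP. The side offset agrees with the top view: the body's right end is at (235,262) against a predicted (236,265). So I'll keep descending in force-guarded 1 mm steps.

Run:
```python
from h import *
zc=None
for z in np.arange(60,38,-1):
    robot.servo_line(list(B(-100,0,z)),feed=30)
    o=robot.observe(); f=o["contact_force"][2]; print(z,round(o["t"],2),o["contact_force"])
    if f>1.6 and zc is None: zc=z
    if zc and (f>9 or zc-z>=5): break
```

```text
60 10.31 [0.137 1.225 0.752]
59 10.56 [-0.132  0.678 -0.622]
58 10.81 [ 0.138 -0.273 -0.581]
57 11.06 [ 0.157  0.247 -0.817]
56 11.31 [0.349 0.685 0.539]
55 11.56 [ 0.439  0.071 -0.737]
54 11.81 [-0.366  0.403  0.469]
53 12.06 [0.155 0.025 0.287]
52 12.31 [-0.749 -0.479  0.32 ]
51 12.56 [ 0.629 -0.646 -0.693]
50 12.81 [-0.26   0.106  0.329]
49 13.06 [ 0.315 -0.171 -0.407]
48 13.31 [-0.42   0.539  0.696]
47 13.56 [0.329 0.377 0.165]
46 13.81 [ 0.392 -0.559 -0.376]
45 14.06 [ 0.653 -1.417  0.289]
44 14.31 [ 0.167 -0.91  -0.148]
43 14.56 [-0.57  -0.099  0.228]
42 14.81 [ 0.366  0.227 -0.416]
41 15.06 [-0.329 -0.029 -0.388]
40 15.31 [-0.318 -0.767  0.165]
39 15.56 [-0.29  -0.544 -0.365]
```

Run:
```python
from h import *
st()
a=shot("side","s4.png");b=shot("top","t4.png")
A=cv2.resize(a[230:380,200:400],None,fx=4,fy=4,interpolation=2)
Bm=cv2.resize(b[180:300,150:290],None,fx=4,fy=4,interpolation=2)
cv2.imwrite("pics/s4c.png",A[:,:,::-1]);cv2.imwrite("pics/t4c.png",Bm[:,:,::-1])
```

```text
15.56 [473.132 141.592  38.932] [-0.29  -0.544 -0.365] 0.0066561853395040475
```

View pics/s4c.png

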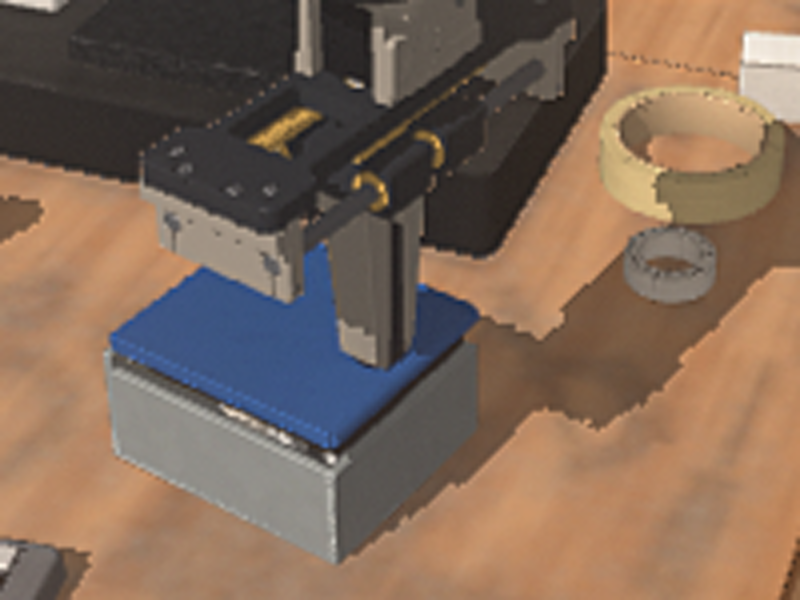

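View pics/t4c.png

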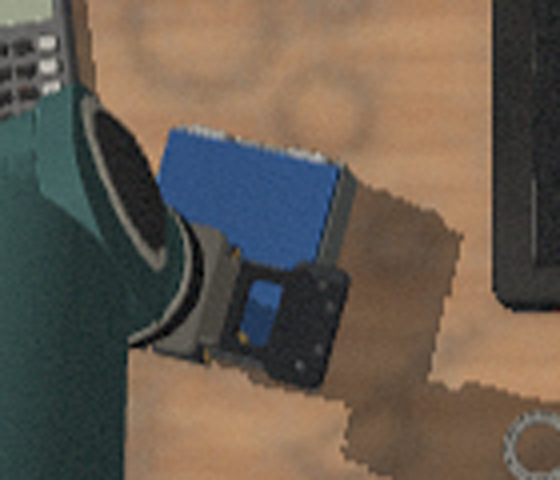

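The tips now cover the dot at about (294,320) and look to be a few mm above the lid. That makes the real tip about 25–30 mm higher than the reported TCP. Continuing guarded.

Run:
```python
from h import *
zc=None
for z in np.arange(38,16,-1):
    robot.servo_line(list(B(-100,0,z)),feed=30)
    o=robot.observe(); f=o["contact_force"][2]; print(z,round(o["t"],2),o["contact_force"],o["tcp_pos"][2])
    if f>1.8 and zc is None: zc=z
    if zc and (f>9 or zc-z>=3): break
```

```text
38 15.91 [0.078 0.818 0.155] 38.01424632648229
37 16.16 [-0.117 -0.579  0.63 ] 36.97865524024834
36 16.41 [0.797 0.476 1.101] 36.041547270236215
35 16.66 [-0.848  0.23   3.042] 35.074919842115094
34 16.91 [-2.296 -0.438  2.277] 33.99452309255288
33 17.16 [-1.389  0.571  3.755] 32.95973344075998
32 17.41 [-2.299  0.968  3.698] 31.90882267623562
```

Run:
```python
from h import *
for z in (31,30.3,29.8):
    robot.servo_line(list(B(-100,0,z)),feed=30)
    o=robot.observe(); print(z,round(o["t"],2),o["contact_force"],o["tcp_pos"][2])
```

```text
31 17.66 [-2.234  1.222  4.477] 31.005655758532562
30.3 17.91 [-3.263  0.935  9.836] 30.73589347598065
29.8 18.16 [-5.125 -0.816 12.748] 30.579119272894808
```

Run:
```python
from h import *
robot.servo_line(list(B(-100,0,60)),feed=60);st()
robot.servo_line(list(B(-110,0,175)),feed=150);st()
robot.servo_line(list(B(-190,0,175)),feed=150);robot.hold(0.4);st()
a=shot("side","s5.png");shot("top","t5.png")
for n in("blue_box_lid_edge","blue_box_lid_press","blue_box_hinge"):
  viewer.read_camera
  for d in viewer.pinpoint(n,"side")[:1]: 
    p=w("side",d["at"]);print(n,d["confidence"],p,(p-H)@bx,(p-H)@by,p[2])
```

```text
18.81 [473.367 141.616  60.147] [ 0.208  0.685 -0.51 ] 0.0037687669510550457
 19.73 [462.903 143.878 174.143] [-0.263 -0.562 -0.358] 0.005377856725820478
 20.81 [386.39  164.458 174.896] [-0.676  0.46  -0.079] 0.003308226952361607
blue_box_lid_edge 0.68 [504.82  135.113 156.178] -67.77109257167842 1.7952362070201238 156.17846156433018
blue_box_lid_press 0.79 [517.699 129.702 141.148] -53.93826294275347 -0.15034287627411225 141.14757514709635
blue_box_hinge 0.74 [571.266 118.644  56.71 ] 0.6773896705531622 2.8255235443550446 56.71005559169274
```

View pics/s5.png

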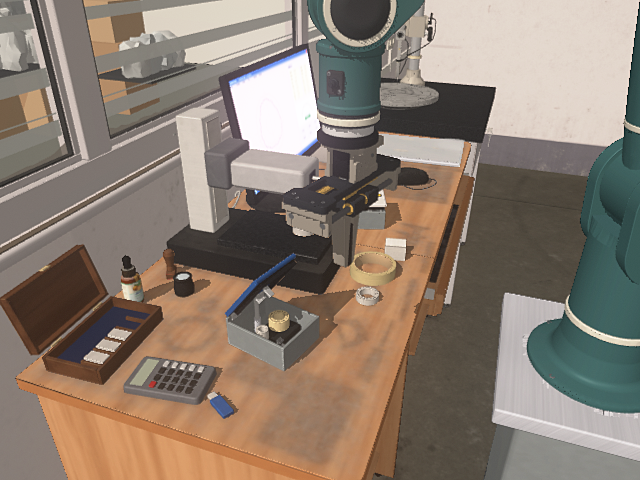

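The lid stands ajar: its edge at (293,257) is about 68 mm in front of the hinge axis and 156 mm up, and nothing touches it. Next I push it back with the shut fingertips, allowing for the 31 mm tip offset and staying right of the prongs.

Run:
```python
from h import *
z=111
for x in(-190,-95,-40,0,6): print(kin.ik(list(B(x,-12,z)),list(RV)))
robot.servo_line(list(B(-150,-12,z)),feed=120);st()
robot.servo_line(list(B(-95,-12,z)),feed=80);f0=st("near")["contact_force"]
for x in np.arange(-85,-39,10):
    robot.servo_line(list(B(x,-12,z)),feed=40);o=st(x)
    if np.linalg.norm(o["contact_force"])>12: print("stop");break
shot("side","s6.png")
```

```text
[-0.394  0.181 -0.073  2.218  0.019  0.743  0.832]
[-0.323  0.304 -0.012  2.048  0.005  0.79   0.976]
[-0.291  0.377  0.019  1.938 -0.009  0.827  1.046]
[-0.272  0.431  0.04   1.854 -0.022  0.858  1.092]
[-0.269  0.439  0.043  1.84  -0.024  0.863  1.098]
 21.84 [421.822 143.033 111.261] [ 0.491  0.574 -0.059] 0.004335908876034254
near 22.68 [474.485 128.765 110.744] [ 0.238  0.18  -0.354] 0.009655510986272164
-85 23.08 [484.734 126.159 110.972] [ 0.384 -0.092  0.093] 0.002895422158817534
-75 23.48 [494.713 123.442 110.929] [-0.048 -0.273 -0.859] 0.005358563390044216
-65 23.88 [504.303 120.867 110.918] [ 0.209  0.378 -0.054] 0.0035871913104876564
-55 24.28 [513.928 118.363 110.927] [ 0.499 -0.685 -0.15 ] 0.0047367445385768266
-45 24.68 [523.566 115.78  110.948] [-0.624  0.192  0.419] 0.003919911022956503
```

View pics/s6.png

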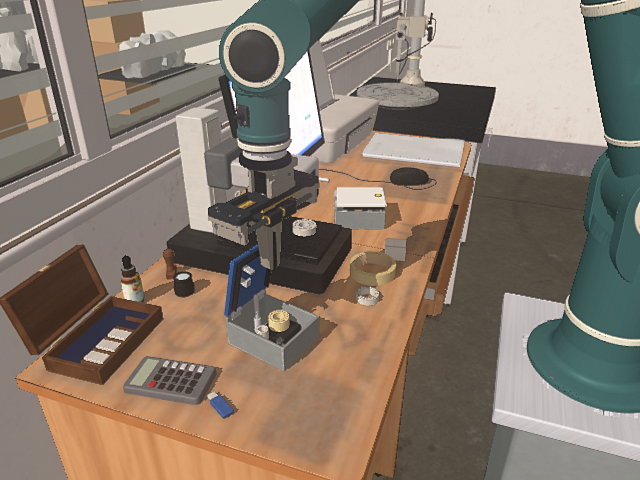

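The lid has been pushed up; its edge is now at about (250,248) with the fingers behind it. Continuing past upright.

Run:
```python
from h import *
z=111
for x in np.arange(-35,6,8):
    robot.servo_line(list(B(x,-12,z)),feed=40);o=st(x)
    if np.linalg.norm(o["contact_force"])>12: print("stop");break
robot.hold(0.5)
shot("side","s7.png")
```

```text
-35 25.13 [533.218 113.275 110.93 ] [-0.914  0.002 -0.833] 0.0017973178826918138
-27 25.48 [540.993 111.242 110.963] [-0.056 -0.379 -0.4  ] 0.004116594146063924
-19 25.83 [548.697 109.163 110.949] [-0.185 -0.293  0.047] 0.0029242371174100367
-11 26.18 [556.406 107.145 110.944] [-0.646  0.417  0.192] 0.0024664170606139004
-3 26.53 [564.158 105.12  110.956] [0.4   0.076 0.558] 0.0065597795968461645
5 26.88 [571.886 103.052 110.946] [ 0.485  0.011 -0.659] 0.006011461797261818
```

View pics/s7.png

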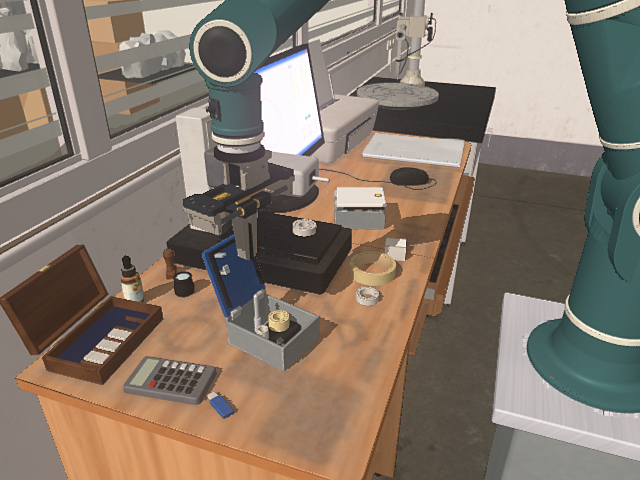

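The lid leans back past upright, with its top edge at about (222,245). I'll back the fingers away to the front and check that it settles.

Run:
```python
from h import *
robot.servo_line(list(B(-150,-12,115)),feed=120);st()
robot.servo_line(list(B(-180,-12,200)),feed=150)
robot.hold(2.0);st()
for c in("side","top"):
  shot(c,c+"8.png")
  for n in("blue_box_lid_edge","blue_box_lid_press","v_block_mid","sample_ring_mid","tape_roll_mid"):
    for d in viewer.pinpoint(n,c)[:1]:
      p=w(c,d["at"]);q=p-H;print(c,n,d["confidence"],p,"ang",np.arctan2(p[2]-58,-q@bx) if "blue" in n else "")
```

```text
28.88 [422.422 142.595 114.997] [ 0.357 -0.053 -0.876] 0.004436511420943024
 31.62 [392.784 150.42  200.004] [0.15  0.547 0.427] 0.0007990237069041726
side blue_box_lid_edge 0.95 [613.378 110.294 169.352] ang 1.943422738792895
side blue_box_lid_press 0.8 [608.457 104.962 148.338] ang 1.988819601830123
side v_block_mid 0.73 [ 380.913 -217.426   16.16 ] ang 
side sample_ring_mid 0.52 [397.996 -44.161   5.551] ang 
side tape_roll_mid 0.78 [ 410.463 -128.931   14.018] ang 
top blue_box_lid_edge 0.89 [609.15  109.117 169.22 ] ang 1.913952637586751
top blue_box_lid_press 0.88 [610.918 108.296 151.697] ang 1.98915158533342
top v_block_mid 0.53 [ 385.944 -219.25    14.096] ang 
top sample_ring_mid 0.43 [403.458 -42.492   7.58 ] ang 
top tape_roll_mid 0.7 [ 414.373 -132.425    9.962] ang
```

View pics/side8.png

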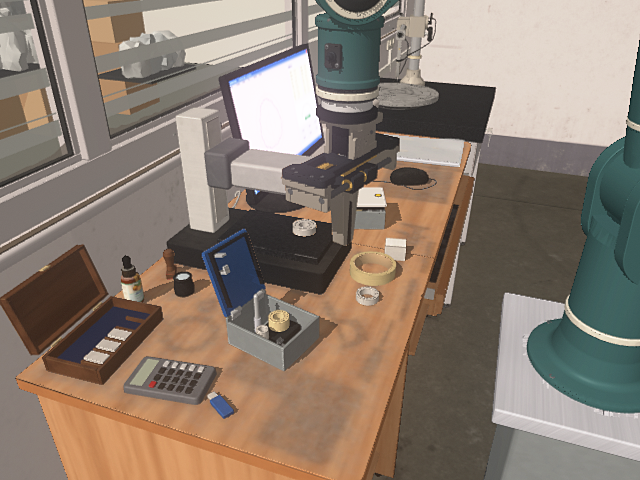

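The lid rests on its stop at about 1.9 rad, with its top edge at about (225,242). The white lid is closed at (371,198), the loose things are where they were, and the arm is clear.

Run:
```python
from h import *
robot.job_done();st()
```

```text
the job is handed in; nothing more can be done
the job is handed in; nothing more can be done
```

The blue lid is open, leaning back on its stop, and the job is handed in at about 32 s on the robot's clock, inside the 56 s limit.

- **Pressing:** I pressed the yellow dot with the shut fingertips. The force was about 4 N through the catch's travel and rose to about 13 N near the stop. I then lifted the finger away and the spring raised the lid ajar to about 0.93 rad, touched by nothing.
- **Opening:** I pushed the front edge back past upright with less than 2 N, and the lid sank to its stop on its own.
- **Last checks:** Both cameras put the lid's front edge at 1.91–1.94 rad. The network's yellow-dot point gave a slightly higher 1.99 rad. The white lid looks closed in the side picture, but I did not measure its angle. The V block, ring and tape roll lie within about 4 mm of their first readings, which is the measuring noise; the V block was not found in the first side picture, so only the top view compares it. The arm touched nothing.
- **One disagreement:** The shut fingertips are really about 31 mm higher than the reported TCP. The first presses therefore met no lid. I confirmed the offset from the pictures and the first touch, and allowed for it after that.

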